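# Hold a sample slide flush on the tilted contact stage

### The arm

A 7-joint arm with a two-finger parallel gripper is mounted at the origin on a cart in front of the work surface, level with it; the furniture and walls round the work are solid. World frame = base frame: x ahead of the robot, y to its left, z up, the work surface at z = 0. Lengths are in m, angles in rad, forces in N, time in s.
With the tool pointing down it reaches from about 0.425 to 0.925 m from the base axis. Payload 6.8 kg.
Tool frame: the origin (TCP) lies midway between the tips of the shut fingers; the grasp point (between the pads) lies grip_point_offset behind it (grip_point_offset is the distance from the TCP to the grasp point, in m); z points along the fingers, y is the direction in which the jaws open and shut (so a half turn about z gives the same grasp; the last joint's range is limited). The gripper opens to 85 mm and grips with 20 to 120 N. Pads are 22 mm wide; open, the fingers measure 114 mm over their backs; the gripper's body (76 mm by 85 mm) begins 54 mm behind the grasp point. The pads swing forward as they close: fully open they stand 13 mm farther back than shut.
Start: joints at [1.096, 0.477, 0.022, 1.555, -0.011, 1.109, -0.083], TCP at [0.242, -0.63, 0.231] pointing down, gripper open.
Joint ranges: [-2.96, 2.96], [-0.34, 2.1], [-1.41, 1.46], [0.24, 2.44], [-1.37, 4.51], [0.17, 1.92], [-2.96, 2.96]. Speed limits (rad/s): [2.39, 2.39, 3.14, 3.14, 3.14, 3.14, 3.14].

### API

Orientations are given as a rotation vector (axis times angle).
In Python, from rig import * gives the robot as it stands.
- The arm moves only by the tool drive_tool, never from a script. Its argument "series" is a list of rows, each a list of 5 numbers: the finger opening in mm, from 0 to 85.4, then the shift along the world's x, y, z in mm, then the turn about the world's z in rad. A call has exactly 5 rows; each row is the pose to reach, as a shift and turn from the pose measured when the call began; what a row does not reach only later rows make up. A row lasts 1/10 s, in which the tool goes at most 50 mm and 8.59 degrees, less where a joint would pass 70% of its speed; a pose out of reach is approached as far as the arm can. A call with a gripper value outside its range is refused whole. The fingers move at their own pace and stop on an object; "grip_force" is the grip in N (left out, the last holds). Time passes only in rows, so rows that repeat a pose let the fingers close, or fill a call up. It gives the time, the measured TCP pose, the force and the opening at its end, in the units of the state.
- get_obs(): the state, without advancing time (a new reading comes with each control period).
- get_image(name): name is "side" or "top"; returns the picture (400x640x3 uint8, blue, green, red); there is no depth.
- camera_info(name): a dict with "vfov" (degrees; the focal length in pixels is half the picture's height over the tangent of half this angle, whatever the lens; pixels are square), "cx", "cy" (the principal point, pixels), "world_to_cam" (4x4, takes a point from world to camera coordinates). Camera axes: x right, y down, z forward; pixel columns grow to the right and rows downward; lengths in m; the calibration is good to about 2 mm. A picture is of the moment at which its call begins. camera_info takes no time and is no camera call.
- hand_in(): hands the job in, once; it reports no verdict.
Trained networks look in the newest picture that a camera, given by its name, has taken for a name from the list of things; names that differ only in an ending like _2 or _b are one class to them, and where a whole thing is asked for, a point or a joint stands for the part that bears it (a point fixed in the world has none). Each returns a list of dicts, best first, with "conf" (0 to 1); they miss things now and then, are a little off and sometimes report something else, mostly with a low value. They report only what shows in the picture. A call takes as long as a camera call. They do not tell look-alikes from the thing itself.
- search_frame(camera, query): "box" ([left, top, right, bottom] in pixels, round what is visible of it).
The state is a dict: "time_s": time; "joint_pos": joint angles; "joint_vel": joint speeds; "joint_efforts": joint torques, N m; "position": TCP position; "tcp_rot": TCP orientation; "wrist_force": force on the tool from outside, world axes, zero at the start; "moment": the same for the moment, N m; "width": opening from 0.0 (shut) to 1.0 (fully open).
Only numpy, scipy, OpenCV 4.12 (cv2) and the standard library are available. Lean on these libraries where they do the work, as an engineer would, in place of code of your own. Each camera call takes 0.05 s, during which the arm holds its last target.

### The job

On the tilting contact stage, turn the black wing knob clockwise until it clicks past its detent, so that its keeper finger swings clear of the sloped face. Then pick up the sample slide by its rib and lay it flat on the sloped face, centred and square, long side running up the slope, and press it lightly so that the sprung face sinks to about half of its travel without bottoming. Finish while holding it there, flush and still gripped, and leave the vials and the brass weights where they stand.

Things in the scene. Friction and masses are not known exactly. Their poses are not given: they have to be found in the camera images.
- stage: the tilting contact stage, fixed to the bench: an aluminium base plate 100 mm (its x) x 150 mm (its y) x 12 mm. Origin on the bench under the middle of the tilt axis, within 10 mm of under the middle of the sloped face; z up, the face rises towards its +x (away from the robot). The tilt axis is parallel to its y, 42 mm above the bench; two cheeks stand at y = +-33 mm (8 mm thick, up to 51 mm high). An upright post 18 mm across carries the knob at x = 0, y = -78 mm
- keeper_grip (a point): centre of the wing of the black knob, 105 mm above the bench, on the knob's upright axis. The wing is 12 mm thick (x of this frame), 44 mm long (y of this frame), 26 mm high (92 to 118 mm above the bench). The steel keeper finger, 8 mm thick with a rubber tip, sits under the wing 88 mm above the bench, points along this frame's +y and reaches 78 mm from the axis; the frame turns with the knob
- keeper (a joint): angle of the knob, rad: 0 with the finger across the sloped face (where it starts), growing clockwise seen from above, end stop at 1.25 with the finger clear. An over-centre click spring resists with about 0.1 Nm up to its crest at 0.75, past which the knob snaps on to its stop and stays there; let go short of the crest it springs back to 0
- face (a joint): how far the sprung face has been pressed in along its normal, m: 0 at rest, bottoms at 0.010. It begins to give at about 3 N, takes about 5.5 N at half travel and 8 N at the bottom
- face_top (a point): middle of the top of the sloped steel face, 80 mm (x, up the slope) x 50 mm (y, level), about 63 mm above the bench; z is the normal, pointing out of the face. The slope is set stiffly, between 0.2 and 0.45 rad from level in different runs, falling towards the stage's -x; the face moves 10 mm inwards when pressed
- slide_mid (a point): middle of the sample slide, half-way up, 15 mm above its underside. The slide is a flat steel plate 70 mm (x) x 30 mm (y) x 4 mm with an upright aluminium grip rib on top: 38 mm (x) x 12 mm thick (y), from 4 to 30 mm above the underside; 90 g; lies flat on the bench, rib up
- slide_under (a point): middle of the underside of the slide (the face that must lie flush); same axes as slide_mid
- vial_a: bystander: glass vial with black cap, 27 mm across, 56 mm high; origin under its middle
- vial_b: bystander: glass vial with black cap, 27 mm across, 56 mm high; origin under its middle
- weight: bystander: brass weight, 25 mm across, 30 mm high; origin under its middle
- small_weight: bystander: small brass weight, 20 mm across, 24 mm high; origin under its middle
Not all that is in view belongs to the job. There is more than one size of the stage; the one meant has the size given above.

How it is judged:
By the outcome, as a careful person would: the job done as asked, in the order asked, and still so for the second after the job is handed in, while the arm keeps its last pose, push and grip.
It also fails if it takes over 51 s, if anything falls off the work surface, if the arm or the gripper's body presses on something with over 40 N, if the wrist force passes 120 N, or if a joint passes its speed limit or range.

## Working session

There is one attempt and no reset: what is moved stays moved. The work goes in short steps, Python scripts to look and compute and a tool call to move; the robot and the scene stay as the last step left them, time stands still between calls to the robot, and variables do not carry over. Pictures are saved under pics/ and viewed, and the job is handed in when it is done.

Besides the shell and the picture viewer there is one more tool, called after ">>>" as name(argument=value, ...), one argument or row to a line, values as JSON. drive_tool: Moves the arm, as the interface text tells. Its arguments: {"type":"object","properties":{"series":{"type":"array"},"grip_force":{"type":"number"}},"required":["series"]}

```bash
ls; mkdir -p pics; python3 - <<'E'
from rig import *
import cv2
o=get_obs(); print(o)
for n in ("side","top"):
    im=get_image(n); cv2.imwrite(f"pics/{n}0.png",im); ci=camera_info(n); print(n,ci)
    for q in ("stage","keeper_grip","face_top","slide_mid","vial_a","weight","small_weight"):
        for d in search_frame(n,q)[:4]: print(q,[round(v) for v in d["box"]],round(d["conf"],2))
E
```

```text
pics
{'time_s': 0.0, 'joint_pos': array([ 1.09590099,  0.47779822,  0.02236848,  1.55642655, -0.01148844,
        1.10929937, -0.08310978]), 'joint_vel': array([-0.0002612 ,  0.00145595,  0.0011282 ,  0.00023899, -0.00111434,
       -0.00024185,  0.00139886]), 'joint_efforts': array([-1.05639996e-03, -5.96449506e+01,  1.60720691e+00, -2.81198376e+01,
        1.23536252e-02,  9.36062570e-03,  2.28302275e-05]), 'position': array([ 0.24183244, -0.62957279,  0.23033805]), 'tcp_rot': array([-3.08720146e+00, -5.72606696e-01,  7.56929868e-04]), 'wrist_force': array([-0.24964551,  0.55434693, -0.01198725]), 'moment': array([ 0.03534216,  0.01523595, -0.01224264]), 'width': 1.0010135870626968}
side {'vfov': 44.351594603950375, 'cx': 322.8047022706032, 'cy': 195.11676695018588, 'world_to_cam': array([[-0.9883545 , -0.15021674, -0.02429619,  0.51758954],
       [-0.06207473,  0.54378697, -0.83692441,  0.13145854],
       [ 0.13893201, -0.82566983, -0.54677896,  1.09814178],
       [ 0.        ,  0.        ,  0.        ,  1.        ]])}
stage [293, 142, 334, 215] 0.89
stage [289, 200, 319, 253] 
[... 334 characters left out ...]
ov': 56.02471418847573, 'cx': 320.58313894495984, 'cy': 201.66789078406688, 'world_to_cam': array([[ 0.01154384, -0.99964758, -0.02390497, -0.04548182],
       [-0.9898525 , -0.00803811, -0.14187112,  0.55769548],
       [ 0.14162897,  0.02530013, -0.98959645,  0.92110468],
       [ 0.        ,  0.        ,  0.        ,  1.        ]])}
keeper_grip [365, 178, 406, 194] 0.78
keeper_grip [290, 238, 300, 248] 0.45
keeper_grip [308, 194, 319, 202] 0.44
face_top [356, 178, 372, 210] 0.86
face_top [290, 190, 303, 210] 0.7
slide_mid [197, 225, 210, 254] 0.55
vial_a [437, 237, 453, 246] 0.52
weight [289, 239, 298, 249] 0.53
small_weight [409, 223, 416, 231] 0.46
small_weight [354, 178, 376, 212] 0.41
```

```bash
python3 - <<'E'
import cv2
a=cv2.imread("pics/side0.png");b=cv2.imread("pics/top0.png")
cv2.imwrite("pics/side0c.png",cv2.resize(a[120:340,240:400],None,fx=2.7,fy=2.7,interpolation=cv2.INTER_CUBIC))
cv2.imwrite("pics/top0c.png",cv2.resize(b[160:270,180:470],None,fx=2.7,fy=2.7,interpolation=cv2.INTER_CUBIC))
E
```

```text
(no output)
```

View pics/side0.png

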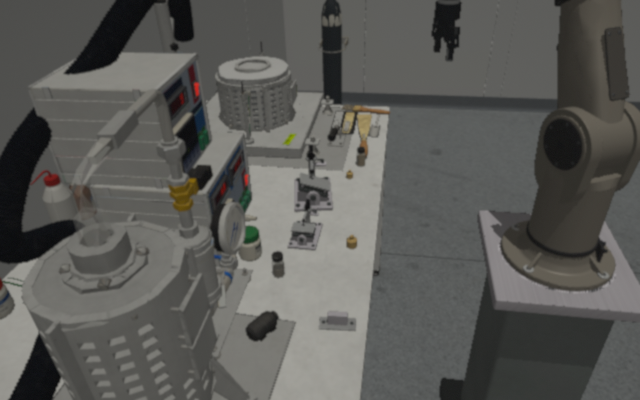

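View pics/top0.png

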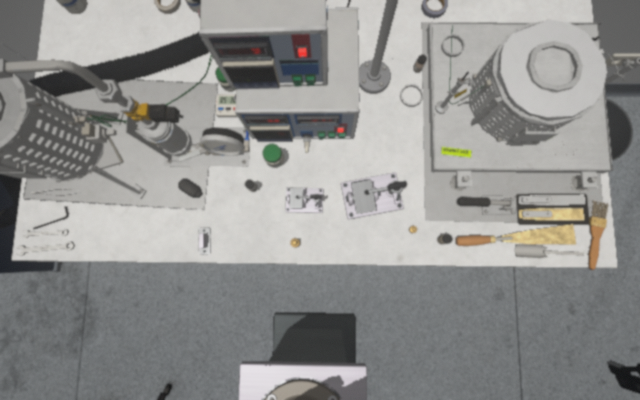

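```bash
ls pics
```

```text
side0.png
side0c.png
top0.png
top0c.png
```

View pics/side0c.png

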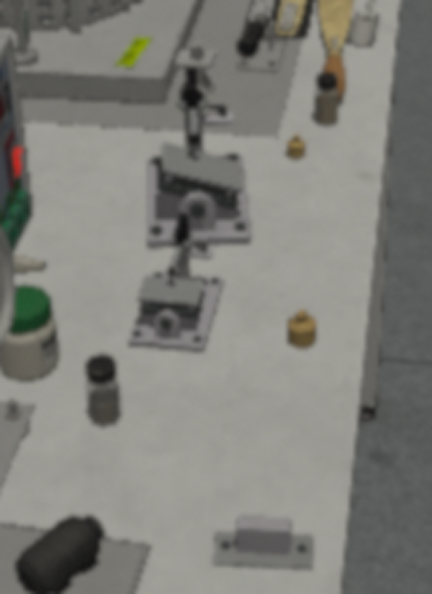

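View pics/top0c.png

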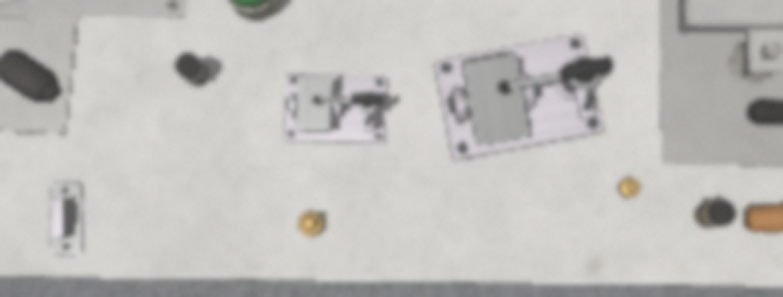

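```bash
python3 - <<'E'
import rig; print([n for n in dir(rig) if not n.startswith('__')]); print(getattr(rig,'grip_point_offset',None))
import cv2, numpy as np
b=cv2.imread("pics/top0.png",0).astype(float)
for c in range(20,615,35):
    col=b[235:290,c-2:c+3].mean(1); g=np.diff(col); i=g.argmin(); 
    d=g[i-1:i+2]; print(c,235+i+.5+(d[0]-d[2])/(2*(d[0]-2*d[1]+d[2])+1e-9)*1 if len(d)==3 else 0, round(g[i]))
E
```

```text
['PlanningError', 'camera_info', 'get_image', 'get_obs', 'grip_point_offset', 'hand_in', 'search_frame']
0.0187
20 260.18994413408257 -57
55 260.53543307086545 -41
90 260.8807339449454 -34
125 261.1200000000127 -28
160 261.8103448275795 -31
195 261.6016260162581 -31
230 262.8532110091662 -30
265 262.72727272726803 -30
300 263.9107142857051 -32
335 263.8103448275795 -31
370 264.1052631579077 -26
405 264.7767857142795 -30
440 265.13333333334555 -29
475 265.8472222222162 -35
510 265.65624999999756 -36
545 266.88349514562174 -31
580 266.7999999999935 -32
```

```bash
python3 - <<'E'
import cv2
a=cv2.imread("pics/side0.png");b=cv2.imread("pics/top0.png")
def crop(im,x0,y0,x1,y1,s,n):
    c=cv2.resize(im[y0:y1,x0:x1],None,fx=s,fy=s,interpolation=cv2.INTER_CUBIC)
    for x in range(x0,x1,5): cv2.line(c,(int((x-x0+.5)*s),0),(int((x-x0+.5)*s),6 if x%10 else 12),(0,0,255),1); x%10==0 and cv2.putText(c,str(x),(int((x-x0)*s),24),0,.4,(0,0,255))
    for y in range(y0,y1,5): cv2.line(c,(0,int((y-y0+.5)*s)),(6 if y%10 else 12,int((y-y0+.5)*s)),(0,0,255),1); y%10==0 and cv2.putText(c,str(y),(14,int((y-y0)*s)+6),0,.4,(0,0,255))
    cv2.imwrite(n,c)
crop(b,335,165,415,225,9,"pics/t_stage.png")
crop(b,185,220,225,260,12,"pics/t_slide.png")
crop(a,285,135,345,220,7,"pics/s_stage.png")
crop(a,310,300,370,340,12,"pics/s_slide.png")
E
```

```text
(no output)
```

View pics/t_stage.png

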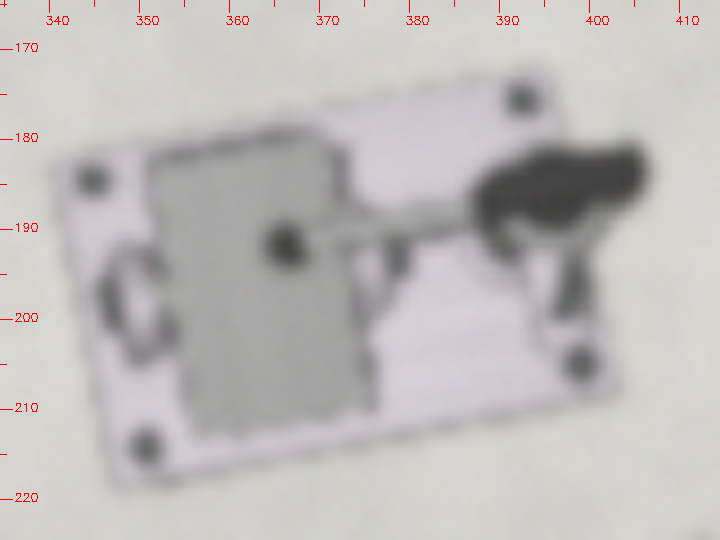

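View pics/t_slide.png

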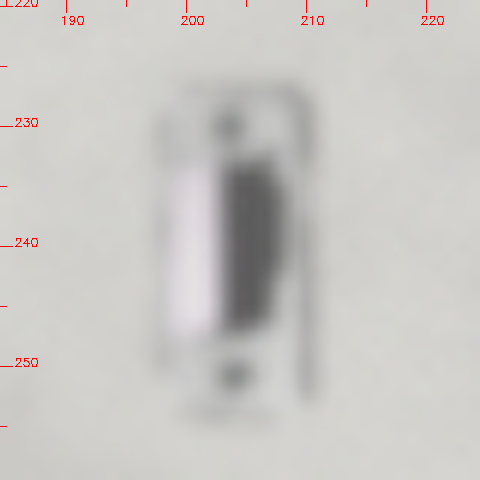

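View pics/s_stage.png

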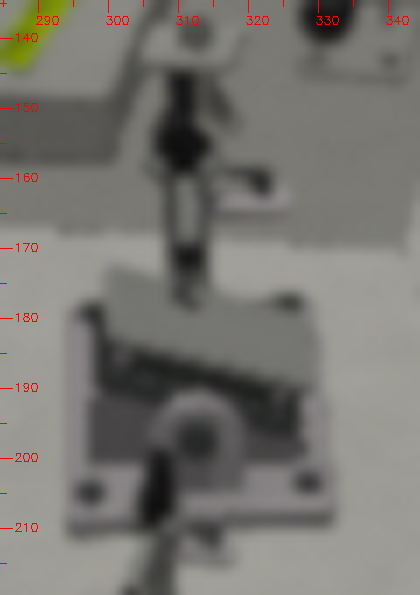

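View pics/s_slide.png

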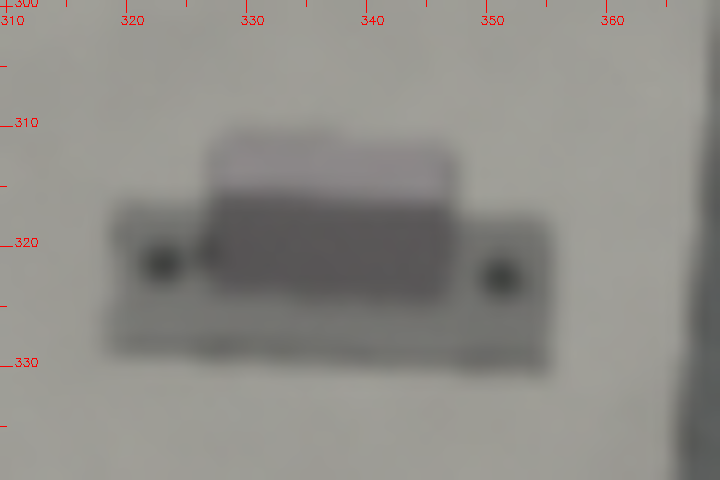

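```bash
cat > h.py <<'E'
import numpy as np
from rig import *
from scipy.optimize import least_squares
CI={n:camera_info(n) for n in("side","top")}
def proj(n,P):
    c=CI[n];f=200/np.tan(np.radians(c["vfov"])/2)
    q=np.c_[np.atleast_2d(P),np.ones(len(np.atleast_2d(P)))]@c["world_to_cam"].T
    return np.c_[f*q[:,0]/q[:,2]+c["cx"],f*q[:,1]/q[:,2]+c["cy"]]
def ray(n,px,z):
    c=CI[n];f=200/np.tan(np.radians(c["vfov"])/2)
    R=c["world_to_cam"][:3,:3];t=c["world_to_cam"][:3,3];o=-R.T@t
    d=R.T@np.array([(px[0]-c["cx"])/f,(px[1]-c["cy"])/f,1]);return o+d*(z-o[2])/d[2]
def Rz(a): return np.array([[np.cos(a),-np.sin(a),0],[np.sin(a),np.cos(a),0],[0,0,1]])
def Ry(a): return np.array([[np.cos(a),0,np.sin(a)],[0,1,0],[-np.sin(a),0,np.cos(a)]])
E
cat > fit.py <<'E'
from h import *
np.set_printoptions(precision=4,suppress=True)
hx,hy=.05,.075
obs=[("top",(340.1,182.1),(hx,hy,.012)),("top",(395.1,171.8),(hx,-hy,.012)),("top",(403.6,208.1),(-hx,-hy,.012)),("top",(347.3,219.2),(-hx,hy,.012)),
("side",(294.5,210.9),(hx,hy,0)),("side",(332.1,209.5),(-hx,hy,0)),("side",(294.2,178.8),(hx,-hy,.012))]
fo=[("top",(350.9,182.3),(1,1)),("top",(370.6,178.9),(1,-1)),("top",(355.9,212.8),(-1,1)),("top",(375.8,209.8),(-1,-1)),
("side",(299.5,172.4),(1,-1)),("side",(299.5,182.4),(1,1)),("side",(329.9,189.9),(-1,1)),("side",(327.4,177.4),(-1,-1))]
def base(p,cams=("top","side")):
    return np.concatenate([(proj(n,Rz(p[2])@np.array(q)+[p[0],p[1],0])[0]-u) for n,u,q in obs if n in cams])
for cams in (("top",),("side",),("top","side")):
    r=least_squares(base,[.65,-.12,0],args=(cams,)); print(cams,r.x,r.fun)
def full(p,cams):
    e=base(p,cams)
    c=np.array([p[3],p[6],p[4]])
    e2=[proj(n,Rz(p[2])@(c+Ry(-p[5])@np.array([s[0]*.04,s[1]*.025,0]))+[p[0],p[1],0])[0]-u for n,u,s in fo if n in cams]
    return np.r_[e,np.concatenate(e2)]
for cams in (("top",),("side",),("top","side")):
    r=least_squares(full,[.65,-.12,0,0,.063,.3,0],args=(cams,)); print(cams,r.x,"\n",r.fun.reshape(-1,2))
p=r.x
print("knob pred",Rz(p[2])@[0,-.078,.105]+[p[0],p[1],0],"seen top",ray("top",(396.9,185.1),.11))
print("tip pred",Rz(p[2])@[0,-.002,.092]+[p[0],p[1],0],"seen",ray("top",(366.4,191.7),.092))
# slide
for n,u,z in [("top",(203.7,230.1),.004),("top",(203.9,250.9),.004),("top",(200.85,240.25),.03),("side",(323,321.6),.004),("side",(351.2,322.6),.004),("side",(318.7,329.1),0),("side",(355.2,330.8),0)]: print(n,ray(n,u,z))
E
python3 fit.py
```

```text
('top',) [ 0.5804 -0.1728  0.2003] [-0.3547  0.0933  0.317  -0.3172  0.11    0.2106 -0.0748 -0.0025]
('side',) [ 0.5784 -0.1773  0.1954] [-0.5249  0.6799  0.7209  0.3125 -0.2194 -1.307 ]
('top', 'side') [ 0.5794 -0.1738  0.2004] [ 0.0028  0.4534  0.6814  0.0324  0.487   0.5701  0.2951  0.3678 -1.0172
  1.482   0.3079  0.997  -0.9382 -0.635 ]
('top',) [ 0.5804 -0.1728  0.1983 -0.0046  0.0568  0.3566  0.0269] 
 [[-0.3282  0.0305]
 [ 0.3671 -0.269 ]
 [ 0.0845  0.275 ]
 [-0.1247 -0.0524]
 [-0.0146  0.1479]
 [ 0.0595 -0.2158]
 [ 0.2158  0.3855]
 [-0.2615 -0.3165]]
('side',) [ 0.5786 -0.1773  0.2008 -0.0056  0.056   0.3012  0.0181] 
 [[-0.4295  0.7165]
 [ 0.8072  0.2302]
 [-0.418  -1.2643]
 [-0.3077 -0.0295]
 [-0.1187 -0.0962]
 [-0.4505 -1.1536]
 [ 0.9008  1.3221]]
('top', 'side') [ 0.5794 -0.1738  0.2004 -0.0056  0.0647  0.3092  0.0286] 
 [[ 0.0037  0.4516]
 [ 0.6831  0.0344]
 [ 0.4861  0.5727]
 [ 0.2934  0.3664]
 [-1.0189  1.4814]
 [ 0.3063  0.9979]
 [-0.936  -0.6357]
 [-0.1841  0.4087]
 [ 0.0143 -0.0217]
 [ 0.3456  1.1587]
 [ 0.0652  0.376 ]
 [-0.953  -0.2821]
 [-0.7912 -0.2235]
 [-0.786  -0.9834]
 [ 0.5692  1.3601]]
knob pred [ 0.5949 -0.2502  0.105 ] seen top [ 0.5891 -0.2221  0.11  ]
tip pred [ 0.5798 -0.1757  0.092 ] seen [ 0.5758 -0.1517  0.092 ]
top [0.4848 0.2687 0.004 ]
top [0.4304 0.2651 0.004 ]
top [0.4571 0.2658 0.03  ]
side [0.4827 0.2665 0.004 ]
side [0.4288 0.2621 0.004 ]
side [0.4887 0.2824 0.    ]
side [0.4196 0.2776 0.    ]
```

>>> drive_tool(
  series=[
    [85, 30, 35, 0, 0.14],
    [85, 60, 70, 0, 0.28],
    [85, 90, 105, 0, 0.42],
    [85, 120, 140, 0, 0.56],
    [85, 150, 175, 0, 0.7],
  ],
  grip_force=60,
)

```text
time_s: 1.3
position: [0.3931, -0.4537, 0.2316]
tcp_rot: [2.7, 1.605, 0.0]
wrist_force: [-0.5, -0.7, 0.2]
width: 0.998
```

>>> drive_tool(
  series=[
    [85, 30, 35, 0, 0.14],
    [85, 60, 70, 0, 0.28],
    [85, 90, 105, 0, 0.42],
    [85, 120, 140, 0, 0.56],
    [85, 150, 175, 0, 0.69],
  ],
)

```text
time_s: 1.8
position: [0.5441, -0.2773, 0.232]
tcp_rot: [1.992, 2.428, 0.0]
wrist_force: [0.6, -0.3, -0.2]
width: 1.0
```

>>> drive_tool(
  series=[
    [85, 25, 30, 0, 0],
    [85, 45, 54, 0, 0],
    [85, 45, 54, -40, 0],
    [85, 45, 54, -80, 0],
    [85, 45, 54, -80, 0],
  ],
)

```text
time_s: 2.3
position: [0.5852, -0.2224, 0.1467]
tcp_rot: [-1.986, -2.423, 0.006]
wrist_force: [-0.4, 0.6, -0.2]
width: 0.995
```

```bash
python3 - <<'E'
from h import *
import cv2
for n,(x0,y0,x1,y1) in (("side",(270,110,360,230)),("top",(330,120,450,220))):
    im=get_image(n); cv2.imwrite(f"pics/{n}1.png",cv2.resize(im[y0:y1,x0:x1],None,fx=5,fy=5,interpolation=cv2.INTER_CUBIC))
print(get_obs()["position"])
E
```

```text
[ 0.58893714 -0.22349839  0.15224042]
```

View pics/side1.png

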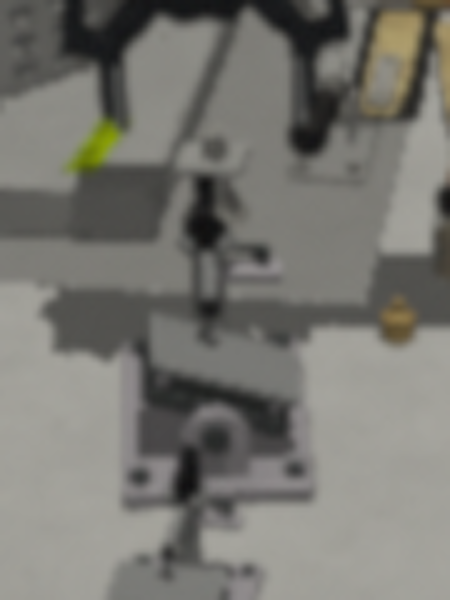

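View pics/top1.png

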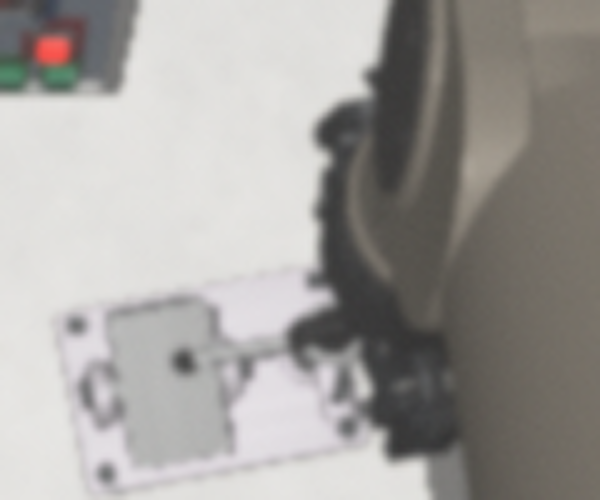

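```bash
python3 - <<'E'
from h import *
print(proj("side",[[.589,-.2235,.118],[.589,-.2235,.105],[.589,-.2235,.092]]),proj("top",[[.589,-.2235,.118]]))
print(get_obs()["position"])
E
```

```text
[[310.03009357 147.78605931]
 [310.21813164 152.12774668]
 [310.40413563 156.42246841]] [[398.11653694 184.5040048 ]]
[ 0.58893714 -0.22349839  0.15224042]
```

>>> drive_tool(
  series=[
    [85, 0, 0, -30, 0],
    [85, 0, 0, -57, 0],
    [85, 0, 0, -57, 0],
    [40, 0, 0, -57, 0],
    [20, 0, 0, -57, 0],
  ],
  grip_force=40,
)

```text
time_s: 2.9
position: [0.5907, -0.2241, 0.098]
tcp_rot: [1.991, 2.425, 0.002]
wrist_force: [0.5, -0.1, -0.1]
width: 0.687
```

>>> drive_tool(
  series=[
    [4, 0, 0, 0, 0],
    [4, 0, 0, 0, 0],
    [4, 0, 0, 0, 0],
    [4, 0, 0, 0, 0],
    [4, 0, 0, 0, 0],
  ],
  grip_force=40,
)

```text
time_s: 3.4
position: [0.5904, -0.2244, 0.0991]
tcp_rot: [1.991, 2.425, 0.001]
wrist_force: [-3.9, 0.1, 7.9]
width: 0.131
```

>>> drive_tool(
  series=[
    [4, 0, 0, 1, -0.1],
    [4, 0, 0, 1, -0.24],
    [4, 0, 0, 1, -0.38],
    [4, 0, 0, 1, -0.5],
    [4, 0, 0, 1, -0.6],
  ],
)

```text
time_s: 3.9
position: [0.59, -0.2244, 0.0992]
tcp_rot: [2.623, 1.723, -0.002]
wrist_force: [1.8, -0.2, -6.1]
width: 0.129
```

>>> drive_tool(
  series=[
    [4, 0, 0, 0, -0.1],
    [4, 0, 0, 0, -0.24],
    [4, 0, 0, 0, -0.38],
    [4, 0, 0, 0, -0.52],
    [4, 0, 0, 0, -0.62],
  ],
)

```text
time_s: 4.4
position: [0.5897, -0.2242, 0.0991]
tcp_rot: [3.026, 0.833, -0.005]
wrist_force: [-0.3, 0.2, -0.1]
width: 0.128
```

>>> drive_tool(
  series=[
    [4, 0, 0, 0, -0.05],
    [4, 0, 0, 0, -0.06],
    [40, 0, 0, 0, -0.04],
    [85, 0, 0, 0, -0.02],
    [85, 0, 0, 0, 0],
  ],
)

```text
time_s: 4.9
position: [0.5898, -0.2242, 0.0992]
tcp_rot: [3.026, 0.836, -0.004]
wrist_force: [-1.1, -0.8, 0.2]
width: 0.637
```

>>> drive_tool(
  series=[
    [85, 0, 0, 0, 0],
    [85, 0, 0, 40, 0],
    [85, 0, 0, 80, 0],
    [85, -30, 40, 110, 0],
    [85, -55, 80, 130, 0],
  ],
)

```text
time_s: 5.4
position: [0.5396, -0.1522, 0.2273]
tcp_rot: [3.026, 0.831, -0.001]
wrist_force: [1.4, 0.7, 1.1]
width: 0.995
```

>>> drive_tool(
  series=[
    [85, 0, 48, 0, 0],
    [85, -10, 96, 0, 0],
    [85, -25, 140, 0, 0],
    [85, -40, 186, 0, 0],
    [85, -50, 230, 0, 0],
  ],
)

```text
time_s: 5.9
position: [0.4883, 0.0795, 0.2275]
tcp_rot: [3.026, 0.831, -0.0]
wrist_force: [0.8, 1.1, -0.9]
width: 0.996
```

```bash
python3 - <<'E'
from h import *
import cv2
for n,(x0,y0,x1,y1) in (("side",(270,110,370,230)),("top",(330,150,430,230))):
    im=get_image(n); cv2.imwrite(f"pics/{n}2f.png",im);cv2.imwrite(f"pics/{n}2.png",cv2.resize(im[y0:y1,x0:x1],None,fx=5,fy=5,interpolation=cv2.INTER_CUBIC))
print(get_obs()["position"],get_obs()["tcp_rot"])
E
```

```text
[0.48790814 0.08471822 0.22781098] [3.02406673e+00 8.46753748e-01 1.29544892e-03]
```

View pics/side2.png

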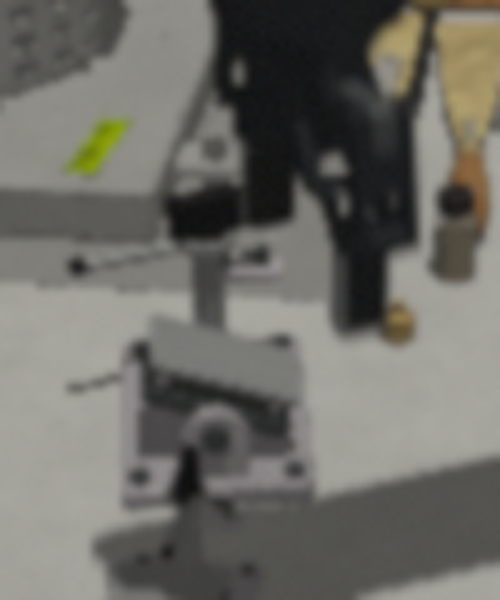

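View pics/top2.png

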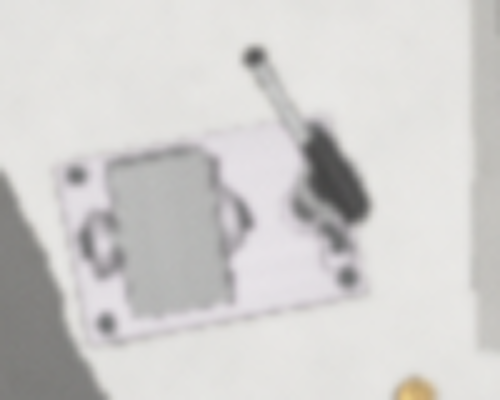

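>>> drive_tool(
  series=[
    [85, -6, 40, 0, -0.12],
    [85, -12, 80, 0, -0.24],
    [85, -20, 120, 0, -0.36],
    [85, -26, 155, 0, -0.475],
    [85, -31, 180, 0, -0.475],
  ],
)

```text
time_s: 6.5
position: [0.4564, 0.2671, 0.2281]
tcp_rot: [3.139, 0.11, 0.001]
wrist_force: [-0.7, -0.3, -0.1]
width: 0.996
```

>>> drive_tool(
  series=[
    [85, 0, 0, -40, 0],
    [85, 0, 0, -85, 0],
    [85, 0, 0, -130, 0],
    [85, 0, 0, -170, 0],
    [85, 0, 0, -170, 0],
  ],
)

```text
time_s: 7.0
position: [0.4533, 0.2643, 0.0535]
tcp_rot: [3.134, 0.11, -0.012]
wrist_force: [-1.0, -0.3, -0.9]
width: 0.998
```

```bash
python3 - <<'E'
from h import *
import cv2
for n,(x0,y0,x1,y1) in (("side",(280,230,390,340)),("top",(150,180,260,280))):
    im=get_image(n); cv2.imwrite(f"pics/{n}3.png",cv2.resize(im[y0:y1,x0:x1],None,fx=5,fy=5,interpolation=cv2.INTER_CUBIC))
o=get_obs();print(o["position"],o["tcp_rot"],o["joint_pos"])
E
```

```text
[0.45656531 0.26693371 0.05841091] [3.13877548e+00 1.09415817e-01 8.92574857e-06] [-0.4369513   0.49011226 -0.26215344  2.02455903  0.20371421  0.65180579
 -2.33336008]
```

View pics/side3.png

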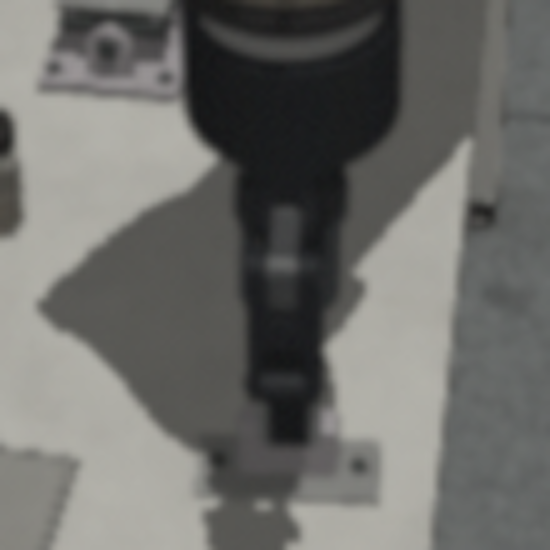

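View pics/top3.png

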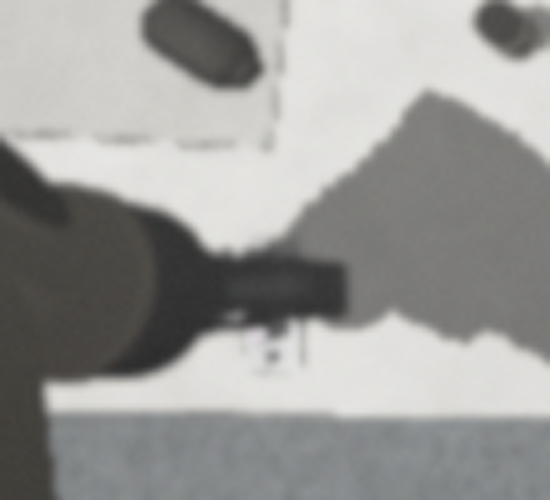

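>>> drive_tool(
  series=[
    [85, 0, -2, -30, 0],
    [85, 0, -2, -49, 0],
    [85, 0, -2, -49, 0],
    [50, 0, -2, -49, 0],
    [30, 0, -2, -49, 0],
  ],
  grip_force=20,
)

```text
time_s: 7.6
position: [0.4581, 0.2659, 0.0116]
tcp_rot: [-3.139, -0.109, -0.005]
wrist_force: [-0.4, 0.6, -0.1]
width: 0.687
```

>>> drive_tool(
  series=[
    [4, 0, 0, 0, 0],
    [4, 0, 0, 0, 0],
    [4, 0, 0, 0, 0],
    [4, 0, 0, 0, 0],
    [4, 0, 0, 0, 0],
  ],
)

```text
time_s: 8.1
position: [0.4585, 0.2662, 0.0123]
tcp_rot: [-3.138, -0.109, -0.006]
wrist_force: [-0.9, -1.5, 6.9]
width: 0.135
```

>>> drive_tool(
  series=[
    [4, 0, 0, 10, 0],
    [4, 0, 0, 30, 0],
    [4, 0, 0, 60, 0],
    [4, 0, 0, 100, 0],
    [4, 0, 0, 100, 0],
  ],
)

```text
time_s: 8.6
position: [0.4611, 0.2682, 0.1174]
tcp_rot: [-3.134, -0.109, -0.018]
wrist_force: [1.3, 1.5, -0.3]
width: 0.139
```

```bash
python3 - <<'E'
from h import *
import cv2
for n,(x0,y0,x1,y1) in (("side",(280,210,390,310)),):
    im=get_image(n); cv2.imwrite(f"pics/{n}4f.png",im); cv2.imwrite(f"pics/{n}4.png",cv2.resize(im[y0:y1,x0:x1],None,fx=6,fy=6,interpolation=cv2.INTER_CUBIC))
o=get_obs();print(o)
E
```

```text
{'time_s': 8.65, 'joint_pos': array([-0.40877001,  0.40292107, -0.28945173,  1.99224649,  0.1661642 ,
        0.75884656, -2.29774184]), 'joint_vel': array([-0.00795679,  0.05037255,  0.01156827,  0.04548268,  0.00892868,
       -0.01908014, -0.00714602]), 'joint_efforts': array([  0.10967867, -50.55042028,  -2.40154915, -22.88977325,
        -0.07351652,   0.18453467,   0.08225104]), 'position': array([0.46001329, 0.26724127, 0.11511633]), 'tcp_rot': array([-3.13550313, -0.10860455, -0.01378066]), 'wrist_force': array([-0.02980329, -0.51855402, -1.34263949]), 'moment': array([ 0.04062282,  0.03529375, -0.04671319]), 'width': 0.1354513857377106}
```

View pics/side4.png

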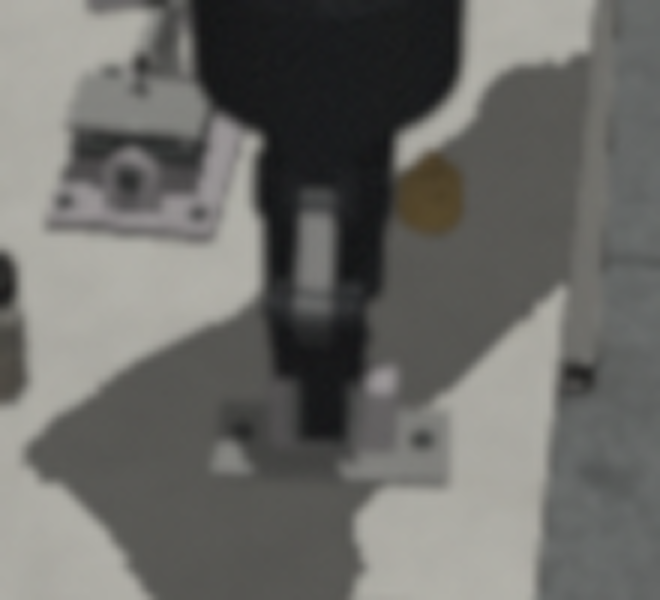

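```bash
python3 - <<'E'
from h import *
z=.115-.0123+.004
a=ray("side",(319.5,281.2),z);b=ray("side",(349.8,282.5),z);print(a,b,(a+b)/2,np.linalg.norm(a-b))
print(proj("side",[[.460,.2672,.115],[.460,.2672+.01,.115]]))
# solve held slide pitch & z: two holes
E
```

```text
[0.48687595 0.26479866 0.1067    ] [0.43213554 0.26132807 0.1067    ] [0.45950575 0.26306337 0.1067    ] 0.05485032521677619
[[333.98293771 279.98622883]
 [333.24205772 283.85730756]]
```

```bash
cat > crop.py <<'E'
import cv2
def crop(im,x0,y0,x1,y1,s,n):
    c=cv2.resize(im[y0:y1,x0:x1],None,fx=s,fy=s,interpolation=cv2.INTER_CUBIC)
    for x in range(x0,x1,5): cv2.line(c,(int((x-x0+.5)*s),0),(int((x-x0+.5)*s),6 if x%10 else 12),(0,0,255),1); x%10==0 and cv2.putText(c,str(x),(int((x-x0)*s),24),0,.4,(0,0,255))
    for y in range(y0,y1,5): cv2.line(c,(0,int((y-y0+.5)*s)),(6 if y%10 else 12,int((y-y0+.5)*s)),(0,0,255),1); y%10==0 and cv2.putText(c,str(y),(14,int((y-y0)*s)+6),0,.4,(0,0,255))
    cv2.imwrite(n,c)
E
python3 - <<'E'
from crop import *
crop(cv2.imread("pics/side2f.png"),290,165,335,215,12,"pics/s2z.png")
crop(cv2.imread("pics/top2f.png"),340,170,385,220,12,"pics/t2z.png")
E
```

```text
(no output)
```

View pics/s2z.png

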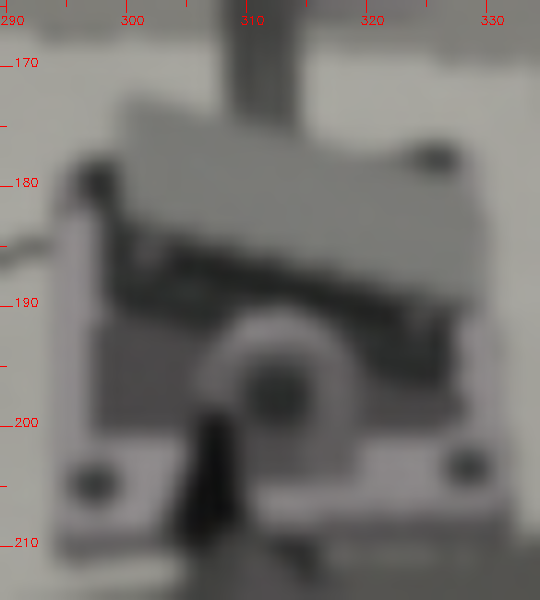

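View pics/t2z.png

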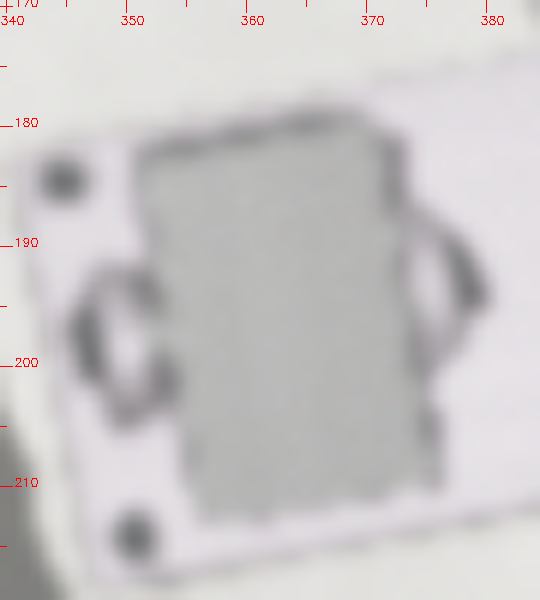

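```bash
cat > fit2.py <<'E'
from h import *
np.set_printoptions(precision=4,suppress=True)
fo=[("top",(351,182.4),(1,1)),("top",(370.75,179.1),(1,-1)),("top",(356.2,212.8),(-1,1)),("top",(375.2,210.3),(-1,-1)),
("side",(300.3,172.2),(1,-1)),("side",(298.7,182.4),(1,1)),("side",(329.3,190.2),(-1,1)),("side",(329.5,179.9),(-1,-1))]
hx,hy=.05,.075
obs=[("top",(340.1,182.1),(hx,hy,.012)),("top",(395.1,171.8),(hx,-hy,.012)),("top",(403.6,208.1),(-hx,-hy,.012)),("top",(347.3,219.2),(-hx,hy,.012)),
("side",(294.5,210.9),(hx,hy,0)),("side",(332.1,209.5),(-hx,hy,0)),("side",(294.2,178.8),(hx,-hy,.012))]
# params yaw, fx(face along stage x), z, slope, plate dx, dy, cam shifts top(2) side(2)
o=np.array([.5745,-.1479,0])
def f(p,prior=True):
    yaw,fx,z,sl,dx,dy,*sh=p; sh={"top":np.array(sh[:2]),"side":np.array(sh[2:])}
    e=[]
    for n,u,q in obs: e.append(proj(n,Rz(yaw)@(np.array(q)+[dx,dy,0])+o)[0]+sh[n]-u)
    for n,u,s in fo: e.append(proj(n,Rz(yaw)@(np.array([fx,0,z])+Ry(-sl)@np.array([s[0]*.04,s[1]*.025,0]))+o)[0]+sh[n]-u)
    return np.r_[np.concatenate(e),(z-.063)/.002,np.array(p[6:])/1.5]
r=least_squares(f,[.2,0,.063,.3,0,-.027,0,0,0,0],loss="soft_l1"); print(r.x); print(f(r.x).round(2))
J=r.jac; print(np.sqrt(np.diag(np.linalg.inv(J.T@J)))*.6)
p=r.x; print("face world",Rz(p[0])@[p[1],0,p[2]]+o)
E
python3 fit2.py
```

```text
[ 0.1924 -0.0063  0.062   0.346  -0.0002 -0.0282 -0.9229 -0.29    0.6306
  0.0849]
[-0.12 -0.17  0.65 -0.15  0.17  0.45 -0.12 -0.21 -0.57  1.07  0.71  0.77
 -0.05 -0.98 -0.17  0.16 -0.01 -0.21 -0.25  0.77  0.31 -0.34 -0.72 -0.08
  0.9  -0.24  0.3  -0.25 -0.89 -0.12 -0.49 -0.62 -0.19  0.42  0.06]
[0.0071 0.0019 0.0011 0.0231 0.0019 0.0011 0.3294 0.6963 0.7051 0.3811]
face world [ 0.5683 -0.1491  0.062 ]
```

```bash
python3 - <<'E'
from h import *
sh=np.array([-.92,-.29])
for u in ((125,261.2),(195,262.1),(265,262.9),(475,265.6)): print(ray("top",np.array(u)-sh,0), ray("top",np.array(u)-sh,-.02))
import cv2
from crop import crop
crop(cv2.imread("pics/side0.png"),340,290,390,340,10,"pics/edge_s.png")
E
```

```text
[0.40047372 0.47179563 0.        ] [ 0.40003651  0.48263045 -0.02      ]
[0.40035994 0.28587522 0.        ] [ 0.39992043  0.29295238 -0.02      ]
[0.40050455 0.10172791 0.        ] [ 0.40006796  0.10508325 -0.02      ]
[ 0.40016915 -0.44041795  0.        ] [ 0.39972578 -0.44801997 -0.02      ]
```

View pics/edge_s.png

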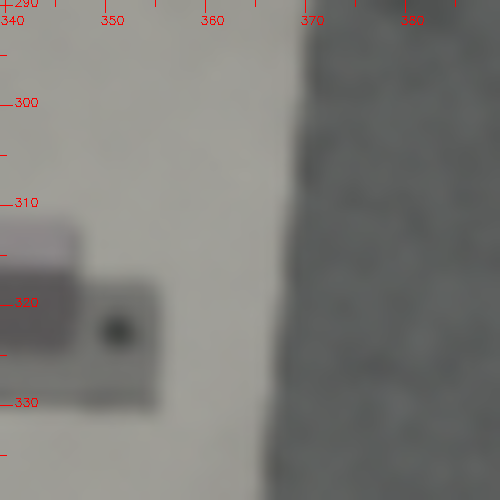

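>>> drive_tool(
  series=[
    [4, -30, 0, -10, -0.03],
    [4, -60, 0, -40, -0.07],
    [4, -87, 0, -75, -0.07],
    [4, -87, 0, -90, -0.07],
    [4, -87, 0, -90, -0.07],
  ],
)

```text
time_s: 9.15
position: [0.3702, 0.2655, 0.0226]
tcp_rot: [3.141, 0.002, 0.006]
wrist_force: [1.0, -0.3, -0.3]
width: 0.135
```

```bash
python3 - <<'E'
from h import *
import cv2
for n,(x0,y0,x1,y1) in (("side",(290,240,400,340)),):
    im=get_image(n); cv2.imwrite(f"pics/{n}5.png",cv2.resize(im[y0:y1,x0:x1],None,fx=6,fy=6,interpolation=cv2.INTER_CUBIC))
o=get_obs();print(o["position"],o["tcp_rot"],o["wrist_force"],o["moment"])
E
```

```text
[0.37187319 0.26644833 0.02397836] [-3.13995870e+00 -6.90385032e-05 -9.84250679e-03] [ 0.19449783 -0.07939058 -1.38970232] [-0.08959447  0.01319496 -0.01980864]
```

View pics/side5.png

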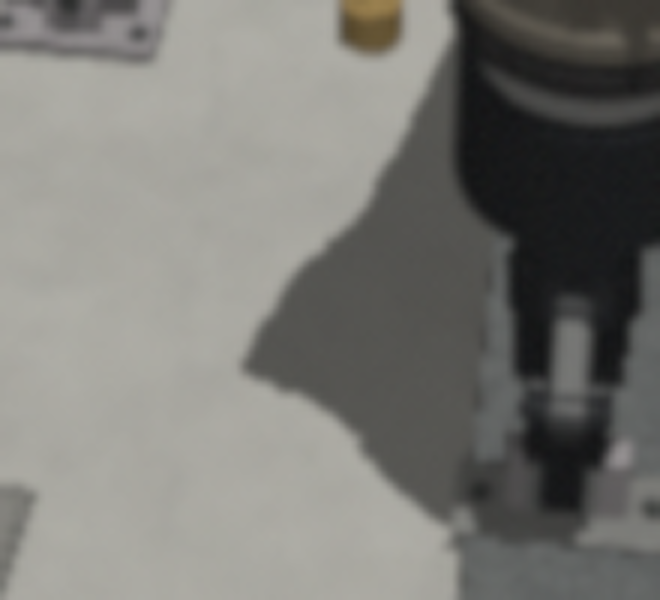

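>>> drive_tool(
  series=[
    [4, 2, 0, -8, 0],
    [4, 2, 0, -11, 0],
    [4, 2, 0, -14, 0],
    [4, 2, 0, -16, 0],
    [4, 2, 0, -18, 0],
  ],
  grip_force=20,
)

```text
time_s: 9.7
position: [0.3729, 0.2666, 0.0066]
tcp_rot: [-3.14, -0.0, -0.008]
wrist_force: [-8.9, -0.4, 14.3]
width: 0.128
```

>>> drive_tool(
  series=[
    [4, 0, 0, -1, 0],
    [4, 0, 0, -2, 0],
    [4, 0, 0, -2, 0],
    [4, 0, 0, -2, 0],
    [4, 0, 0, -2, 0],
  ],
)

```text
time_s: 10.2
position: [0.3724, 0.2665, 0.0054]
tcp_rot: [-3.141, -0.0, -0.007]
wrist_force: [-5.5, -1.4, 10.3]
width: 0.136
```

```bash
python3 - <<'E'
from h import *
import cv2
for n,(x0,y0,x1,y1) in (("side",(330,270,420,340)),):
    im=get_image(n); cv2.imwrite(f"pics/{n}6.png",cv2.resize(im[y0:y1,x0:x1],None,fx=7,fy=7,interpolation=cv2.INTER_CUBIC))
o=get_obs();print(o["position"],o["tcp_rot"],o["wrist_force"],o["moment"])
E
```

```text
[0.37243119 0.26657091 0.00540864] [-3.14069639e+00 -3.05285197e-04 -7.55949405e-03] [-6.01986425 -0.72324477 10.8818274 ] [-0.2781727   0.94965843 -0.03526923]
```

View pics/side6.png

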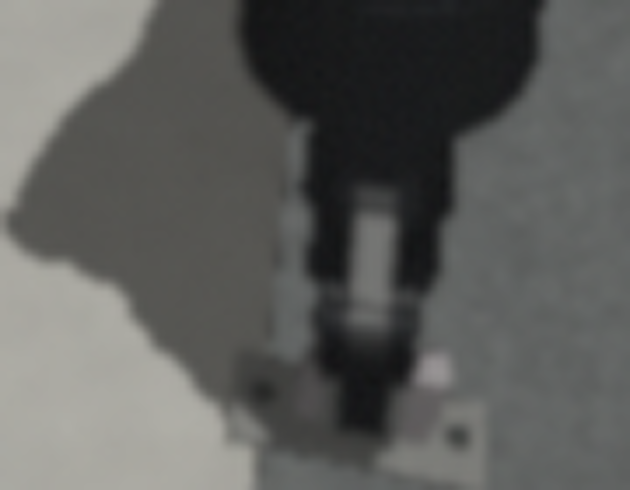

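```bash
cat > tilt.py <<'E'
from h import *
# fit tilt from two hole pixels in side view; slide at yaw, known y of TCP, hole half-spacing .0272, unknown x,z,tilt plus side shift
def tilt(u1,u2,yaw,y,sh=(.63,.08)):
    def f(p):
        c=np.array([p[0],y,p[1]]); a=Rz(yaw)@Ry(-p[2])@np.array([[.0272,0,0],[-.0272,0,0]]).T
        return (proj("side",(a.T+c))+np.array(sh)-np.array([u1,u2])).ravel()
    r=least_squares(f,[.45,.05,.2]); return r.x,r.fun
E
python3 - <<'E'
from tilt import *
g=lambda X,Y,s,x0,y0:(X/s+x0-.5,Y/s+y0-.5)
print(tilt(g(240,430,6,280,210),g(422,438,6,280,210),.07,.267))
print(tilt(g(262,393,7,330,270),g(457,435,7,330,270),0,.2665))
E
```

```text
(array([0.4600464 , 0.11054118, 0.00792806]), array([ 0.04560021, -0.00127773, -0.04481588, -0.00078975]))
(array([0.37313048, 0.00044374, 0.16756721]), array([-0.19784343, -0.05663906,  0.19471117,  0.06590988]))
```

>>> drive_tool(
  series=[
    [4, 0, 0, -2, 0],
    [4, 0, 0, -4, 0],
    [4, 0, 0, -5, 0],
    [4, 0, 0, -6, 0],
    [4, 0, 0, -6, 0],
  ],
)

```text
time_s: 10.75
position: [0.3711, 0.2665, -0.0]
tcp_rot: [-3.141, -0.001, -0.005]
wrist_force: [-7.9, -2.0, 11.0]
width: 0.134
```

```bash
cat > snap.py <<'E'
import sys
from h import *
import cv2
from crop import crop
n,tag=sys.argv[1:3]; b=list(map(int,sys.argv[3:8]))
im=get_image(n); cv2.imwrite(f"pics/{tag}_f.png",im); crop(im,*b,f"pics/{tag}.png")
o=get_obs();print(o["time_s"],o["position"],o["tcp_rot"],o["wrist_force"],o["moment"],o["width"])
E
python3 snap.py side s7 335 290 405 345 10
```

```text
10.8 [ 3.71103697e-01  2.66528926e-01 -2.49061953e-06] [-3.14145829e+00 -1.24880362e-03 -5.19561909e-03] [-7.43523341 -0.78247772 10.74539118] [-0.18970126  1.35201419  0.00621026] 0.13263533722888493
```

View pics/s7.png

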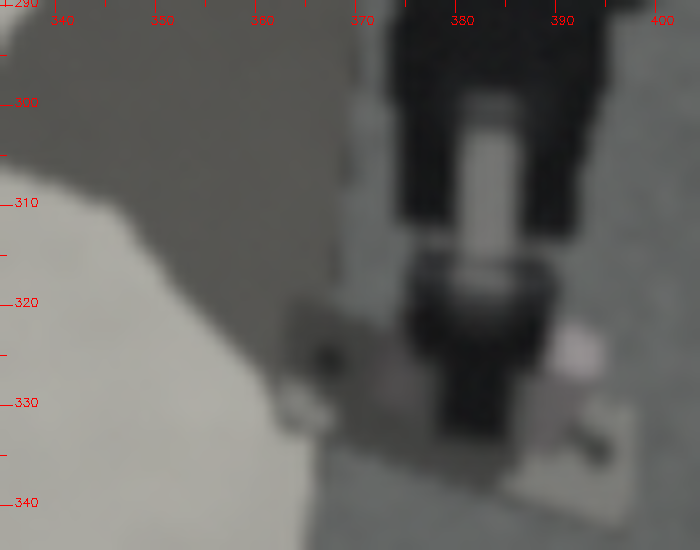

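```bash
python3 - <<'E'
from tilt import *
print(tilt((367.2,325.3),(394.2,334.3),0,.2665))
def edge(u1,u2,half,y,sh=(.63,.08)):
    def f(p):
        c=np.array([p[0],y,p[1]]); a=Ry(-p[2])@np.array([[half,0,0],[-half,0,0]]).T
        return (proj("side",(a.T+c))+np.array(sh)-np.array([u1,u2])).ravel()
    r=least_squares(f,[.37,.0,.2]); return r.x,r.fun
# near lower edge of plate: ends (272,415),(625,530)
print(edge((362+.2,331),(397,342.5),.035,.2815)); 
E
```

```text
(array([ 0.37323035, -0.002774  ,  0.32276018]), array([ 0.02921456,  0.01592827, -0.02887405, -0.01745742]))
(array([ 0.37436906, -0.00512629,  0.32314141]), array([-0.14026522, -0.07602173,  0.13810882,  0.08569037]))
```

>>> drive_tool(
  series=[
    [4, 0, 0, -0.7, 0],
    [4, -3, 0, 20, 0],
    [4, -3, 0, 60, 0],
    [4, 0, 0, 105, 0],
    [4, 10, -20, 145, 0],
  ],
)

```text
time_s: 11.3
position: [0.381, 0.249, 0.1476]
tcp_rot: [-3.139, -0.007, -0.007]
wrist_force: [0.9, 0.6, -1.9]
width: 0.134
```

>>> drive_tool(
  series=[
    [4, 17, -40, 20, 0.04],
    [4, 34, -80, 30, 0.08],
    [4, 52, -120, 30, 0.12],
    [4, 70, -160, 30, 0.16],
    [4, 88, -200, 30, 0.197],
  ],
)

```text
time_s: 11.8
position: [0.4698, 0.047, 0.1783]
tcp_rot: [-3.122, -0.318, -0.009]
wrist_force: [-0.1, -0.3, -1.4]
width: 0.134
```

```bash
python3 snap.py side s8 285 165 385 240 8
```

```text
11.85 [0.47245486 0.03916864 0.17820322] [3.12615233 0.30728602 0.01114351] [ 2.07884487 -6.58602078 -0.61414303] [-0.53262698 -0.2946328  -0.00838348] 0.12839236373604976
```

View pics/s8.png

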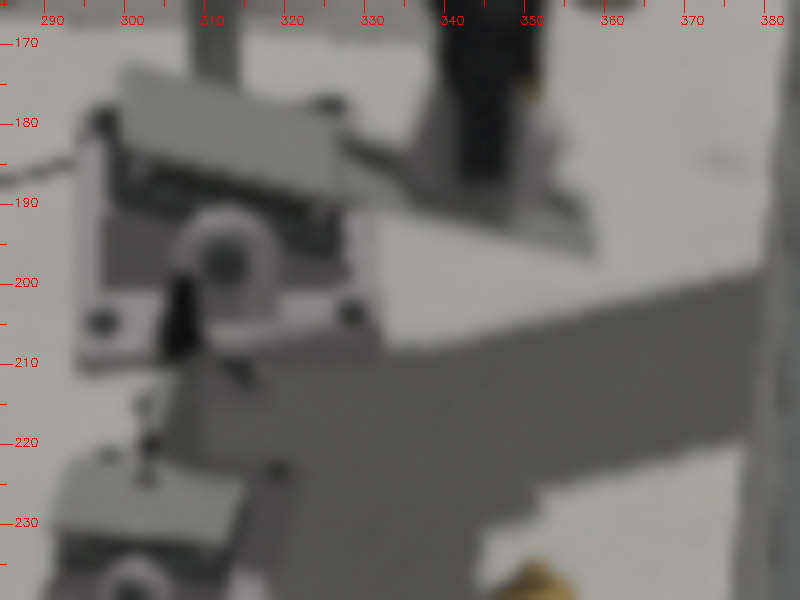

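>>> drive_tool(
  series=[
    [4, 18, -40, 0, 0],
    [4, 37, -80, 0, 0],
    [4, 56, -120, -10, 0],
    [4, 76, -158, -30, 0],
    [4, 91, -188, -60, 0],
  ],
)

```text
time_s: 12.35
position: [0.566, -0.1522, 0.1194]
tcp_rot: [3.124, 0.303, 0.019]
wrist_force: [1.1, -0.3, -1.3]
width: 0.137
```

>>> drive_tool(
  series=[
    [4, 0, 0, 0, 0],
    [4, 0, 0, 0, 0],
    [4, 0, 0, 0, 0],
    [4, 0, 0, 0, 0],
    [4, 0, 0, 0, 0],
  ],
)

```text
time_s: 12.85
position: [0.5663, -0.1509, 0.1204]
tcp_rot: [3.124, 0.306, 0.021]
wrist_force: [0.6, -0.1, -1.2]
width: 0.13
```

```bash
python3 snap.py side s9 280 140 345 215 8;python3 snap.py top t9 330 160 410 230 8
```

```text
12.9 [ 0.5662775  -0.15117681  0.1203028 ] [3.12398519 0.30530612 0.0208473 ] [-0.06037119 -0.04131962 -0.71941763] [ 0.0204973   0.04040089 -0.01598447] 0.13308526328974793
12.95 [ 0.56616408 -0.15141318  0.12015513] [3.12402206 0.30468417 0.02044858] [-1.01804562 -0.30481402 -0.54589404] [-0.01653498  0.02257652  0.04252937] 0.13301927181845757
```

View pics/s9.png

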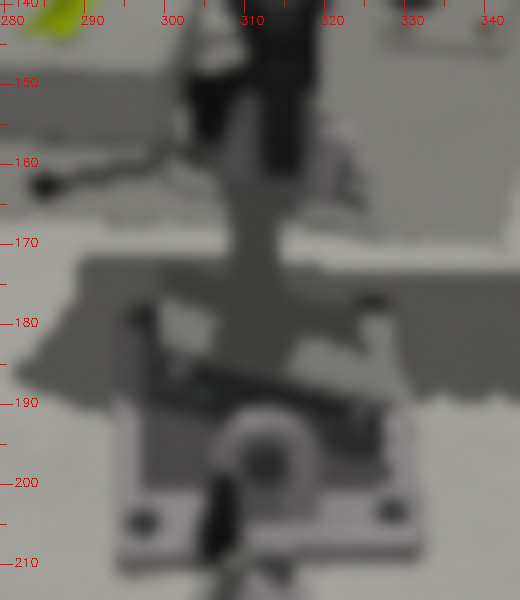

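View pics/t9.png

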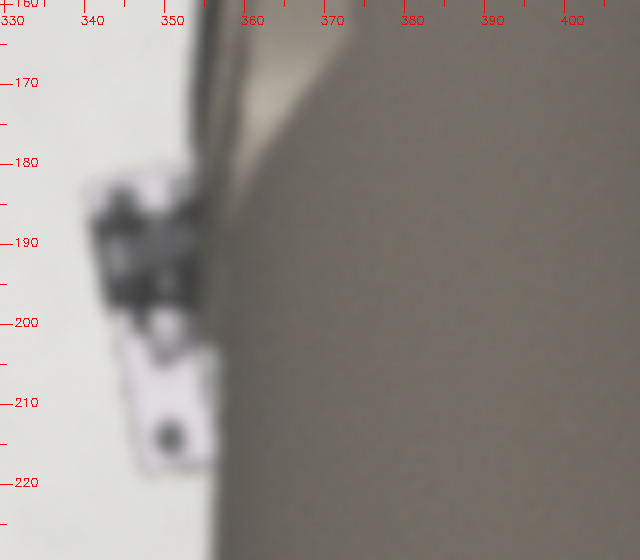

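>>> drive_tool(
  series=[
    [4, -2, 1, -20, 0],
    [4, -2, 1, -35, 0],
    [4, -2, 1, -42, 0],
    [4, -2, 1, -44, 0],
    [4, -2, 1, -45, 0],
  ],
)

```text
time_s: 13.45
position: [0.5643, -0.1505, 0.075]
tcp_rot: [3.124, 0.305, 0.02]
wrist_force: [0.1, -0.0, -2.4]
width: 0.133
```

>>> drive_tool(
  series=[
    [4, 0, 0, -1, 0],
    [4, 0, 0, -2, 0],
    [4, 0, 0, -3, 0],
    [4, 0, 0, -4, 0],
    [4, 0, 0, -4, 0],
  ],
)

```text
time_s: 13.95
position: [0.5649, -0.1505, 0.0715]
tcp_rot: [3.124, 0.305, 0.022]
wrist_force: [1.4, -0.3, 2.1]
width: 0.132
```

```bash
python3 snap.py side s10 280 140 345 215 8
```

```text
14.0 [ 0.56485013 -0.15054952  0.07146996] [3.12378655 0.30454448 0.02203529] [ 0.82914126 -0.61879129  1.30963783] [ 0.04252152 -0.17369185  0.03997856] 0.14053718671887375
```

View pics/s10.png

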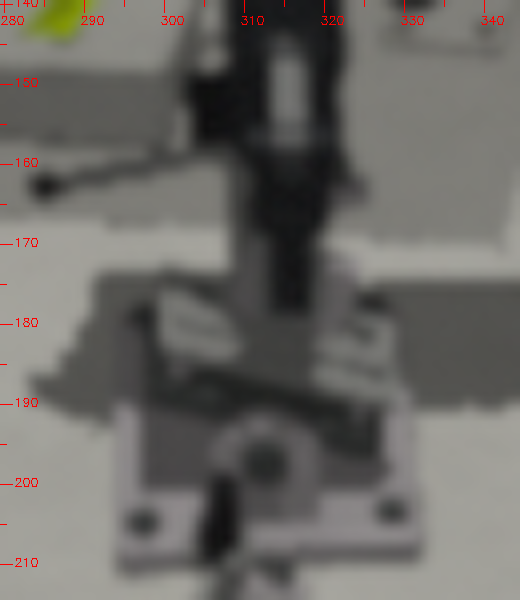

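```bash
python3 - <<'E'
from crop import *
crop(cv2.imread("pics/s10_f.png"),293,165,335,200,18,"pics/s10z.png")
E
```

```text
(no output)
```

View pics/s10z.png

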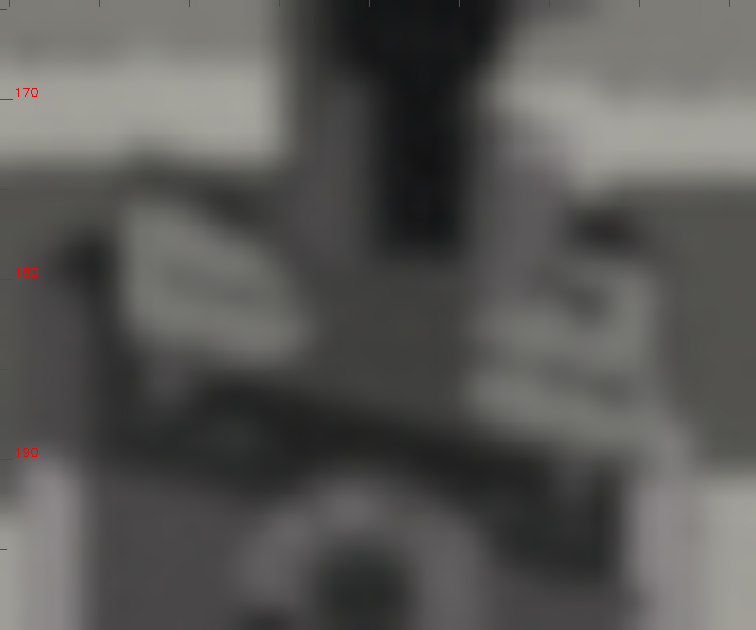

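```bash
cat > chk.py <<'E'
from h import *
o=np.array([.5745,-.1479,0]); sh=np.array([.63,.08])
def P(s,y,n,yaw=.195,fx=-.0068,z=.0625,th=.346):
    return proj("side",Rz(yaw)@(np.array([fx,0,z])+Ry(-th)@np.array([s,y,n]))+o)[0]+sh
E
python3 - <<'E'
from chk import *
for nm,a in dict(hole_r=(-.0272,0,.004),hole_l=(.0272,0,.004),slideR=(-.035,.015,0),slideL=(.035,.015,0),slideRt=(-.035,.015,.004),faceR=(-.04,.025,0),faceL=(.04,.025,0),ribRtop=(-.019,.006,.03),ribLtop=(.019,.006,.03),ribR=(-.019,.006,.004)).items():
    u=P(*a); print(nm,u.round(1),"crop18:",((u-[292.5,164.5])*18).round())
E
```

```text
hole_r [325.1 182.1] crop18: [587. 317.]
hole_l [305.  176.9] crop18: [225. 222.]
slideR [327.8 187.2] crop18: [635. 408.]
slideL [301.7 180.4] crop18: [165. 287.]
slideRt [328.3 185.9] crop18: [644. 386.]
faceR [329.8 189.7] crop18: [672. 454.]
faceL [299.8 182. ] crop18: [132. 315.]
ribRtop [325.4 174.2] crop18: [592. 175.]
ribLtop [311.2 170.4] crop18: [336. 107.]
ribR [322.2 182.5] crop18: [534. 325.]
```

```bash
cat > avg.py <<'E'
from h import *
F=[];M=[];p=[]
for i in range(16):
    get_image("side"); o=get_obs(); F.append(o["wrist_force"]);M.append(o["moment"]);p.append(o["position"])
print(o["time_s"],"F",np.mean(F,0).round(2),"+-",(np.std(F,0)/4).round(2),"M",np.mean(M,0).round(3),"p",np.mean(p,0).round(5),o["tcp_rot"].round(4),o["width"])
E
python3 avg.py
```

```text
14.8 F [ 0.27 -0.05  1.95] +- [0.13 0.12 0.08] M [ 0.045 -0.165  0.007] p [ 0.56447 -0.15049  0.07118] [3.1241 0.3047 0.0203] 0.1372166965628467
```

>>> drive_tool(
  series=[
    [4, 0.3, 0, -1, 0],
    [4, 0.6, 0, -2, 0],
    [4, 1, 0.2, -3, 0],
    [4, 1, 0.2, -3, 0],
    [4, 1, 0.2, -3, 0],
  ],
)

```text
time_s: 15.3
position: [0.5654, -0.1503, 0.0681]
tcp_rot: [3.124, 0.305, 0.02]
wrist_force: [0.3, -0.8, 3.5]
width: 0.134
```

```bash
python3 avg.py; python3 snap.py side s11 293 165 335 200 18
```

```text
16.1 F [-0.07  0.05  3.22] +- [0.13 0.14 0.15] M [ 0.092 -0.138  0.013] p [ 0.56536 -0.15029  0.06808] [3.124  0.3047 0.0204] 0.13524252076375307
16.15 [ 0.56538364 -0.15029067  0.06807534] [3.12398155 0.30467458 0.02042619] [-0.40156783 -0.43404491  3.0253549 ] [ 0.10454503 -0.17708627  0.02969927] 0.13732539686915116
```

View pics/s11.png

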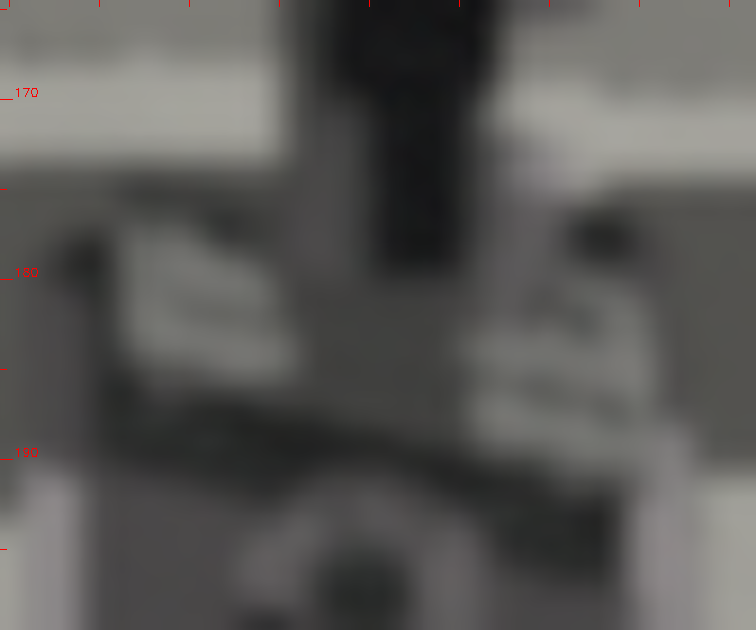

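>>> drive_tool(
  series=[
    [11.4, 0, 0, 0, 0],
    [11.6, 0, 0, 0, 0],
    [11.6, 0, 0, 0, 0],
    [11.6, 0, 0, 0, 0],
    [11.6, 0, 0, 0, 0],
  ],
)

```text
time_s: 16.65
position: [0.5654, -0.1503, 0.068]
tcp_rot: [3.124, 0.305, 0.02]
wrist_force: [-0.2, 1.2, 3.2]
width: 0.137
```

```bash
python3 avg.py
```

```text
17.45 F [-0.06 -0.02  3.47] +- [0.1  0.07 0.11] M [ 0.079 -0.15   0.01 ] p [ 0.56537 -0.15028  0.06806] [3.124  0.3047 0.0204] 0.138346092594926
```

>>> drive_tool(
  series=[
    [11.8, 0, 0, 0, 0],
    [12, 0, 0, 0, 0],
    [12, 0, 0, 0, 0],
    [12, 0, 0, 0, 0],
    [12, 0, 0, 0, 0],
  ],
)

```text
time_s: 17.95
position: [0.565, -0.1504, 0.0678]
tcp_rot: [3.124, 0.304, 0.019]
wrist_force: [-2.0, -0.6, 2.7]
width: 0.14
```

```bash
python3 avg.py; python3 snap.py side s12 293 165 335 200 18
```

```text
18.75 F [-1.29 -0.88  1.96] +- [0.13 0.11 0.11] M [-0.159  0.266 -0.003] p [ 0.56522 -0.15036  0.06799] [3.1239 0.3046 0.0206] 0.13925795541986422
18.8 [ 0.56536846 -0.15030914  0.0680568 ] [3.12397922 0.30468739 0.02040586] [-1.2471922  -1.04230397  1.6770112 ] [-0.21994022  0.19826225  0.0109473 ] 0.13901105256312027
```

View pics/s12.png

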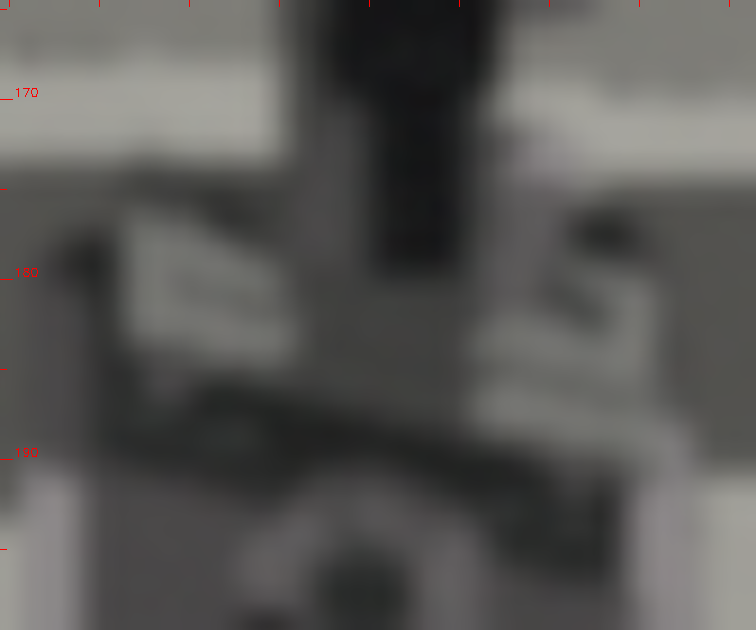

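>>> drive_tool(
  series=[
    [11.4, 0, 0, 0, 0],
    [10, 0, 0, 0, 0],
    [8, 0, 0, 0, 0],
    [4, 0, 0, 0, 0],
    [4, 0, 0, 0, 0],
  ],
  grip_force=25,
)

```text
time_s: 19.3
position: [0.5654, -0.1503, 0.068]
tcp_rot: [3.124, 0.305, 0.02]
wrist_force: [-1.1, -0.9, 1.3]
width: 0.135
```

```bash
python3 avg.py
```

```text
20.1 F [-0.98 -0.92  1.76] +- [0.15 0.11 0.12] M [-0.155  0.216  0.006] p [ 0.56542 -0.15029  0.06808] [3.124  0.3047 0.0205] 0.1325936367503629
```

>>> drive_tool(
  series=[
    [4, 0.3, 0, -0.9, 0],
    [4, 0.6, 0.1, -1.8, 0],
    [4, 0.9, 0.2, -2.7, 0],
    [4, 1.3, 0.2, -3.6, 0],
    [4, 1.3, 0.2, -3.6, 0],
  ],
)

```text
time_s: 20.6
position: [0.5667, -0.15, 0.0644]
tcp_rot: [3.124, 0.305, 0.02]
wrist_force: [-1.6, -0.7, 4.7]
width: 0.129
```

```bash
python3 avg.py; python3 snap.py side s13 293 165 335 200 18
```

```text
21.4 F [-1.85 -0.12  3.75] +- [0.11 0.12 0.11] M [-0.029  0.383 -0.002] p [ 0.5667  -0.15005  0.06449] [3.124  0.3047 0.0205] 0.13134651131978992
21.45 [ 0.5666944  -0.15007227  0.06445605] [3.12402672 0.30462028 0.0204498 ] [-1.60014468  0.47557792  3.82264007] [-0.00371972  0.40377893  0.03544993] 0.13648770567803442
```

View pics/s13.png

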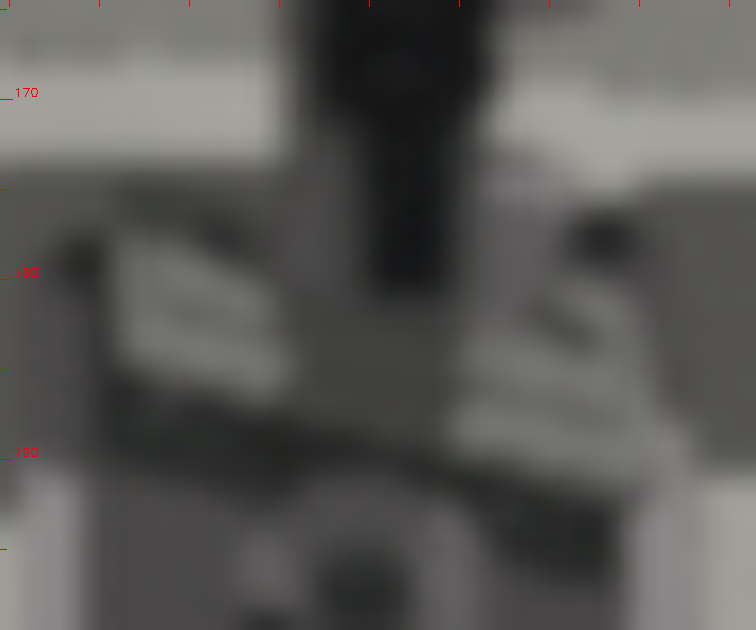

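>>> drive_tool(
  series=[
    [4, 0.1, 0, -0.4, 0],
    [4, 0.3, 0.1, -0.9, 0],
    [4, 0.3, 0.1, -0.9, 0],
    [4, 0.3, 0.1, -0.9, 0],
    [4, 0.3, 0.1, -0.9, 0],
  ],
)

```text
time_s: 21.95
position: [0.567, -0.15, 0.0636]
tcp_rot: [3.124, 0.305, 0.021]
wrist_force: [-1.9, -0.4, 3.7]
width: 0.138
```

```bash
python3 avg.py; python3 snap.py side s14 293 165 335 200 18; python3 snap.py top t14 330 160 410 230 8;python3 - <<'E'
from chk import *
for nm,a in dict(hole_r=(-.0272,0,-.001),hole_l=(.0272,0,-.001),slideR=(-.035,.015,-.005),slideL=(.035,.015,-.005),slideRt=(-.035,.015,-.001),faceR=(-.04,.025,-.005),faceL=(.04,.025,-.005),ribRtop=(-.019,.006,.025),ribRtopF=(-.019,-.006,.025),ribLtop=(.019,.006,.025),ribR=(-.019,.006,-.001),ribL=(.019,.006,-.001)).items():
    u=P(*a); print(nm,u.round(1),"crop18:",((u-[292.5,164.5])*18).round())
E
```

```text
22.75 F [-1.84 -0.4   3.77] +- [0.11 0.19 0.12] M [-0.05   0.415  0.003] p [ 0.56702 -0.14999  0.06358] [3.124  0.3047 0.0205] 0.13562854044849235
22.8 [ 0.56701449 -0.14998482  0.0635629 ] [3.1239779  0.30470606 0.02055168] [-2.01451771 -0.99740478  4.29917962] [-0.07932741  0.39141039  0.03444387] 0.13967395223773965
22.85 [ 0.56702536 -0.15000279  0.06358062] [3.12396971 0.30462918 0.0205825 ] [-1.70674158 -0.07438614  3.46386592] [-0.07364587  0.43909693 -0.04161924] 0.13203843636988064
hole_r [324.5 183.7] crop18: [576. 345.]
hole_l [304.4 178.5] crop18: [215. 251.]
slideR [327.1 188.8] crop18: [623. 437.]
slideL [301.1 182. ] crop18: [155. 316.]
slideRt [327.6 187.5] crop18: [632. 414.]
faceR [329.2 191.3] crop18: [660. 483.]
faceL [299.2 183.6] crop18: [121. 344.]
ribRtop [324.8 175.8] crop18: [581. 204.]
ribRtopF [324.6 173.4] crop18: [577. 161.]
ribLtop [310.6 172.1] crop18: [326. 136.]
ribR [321.6 184.1] crop18: [524. 353.]
ribL [307.5 180.5] crop18: [270. 287.]
```

View pics/s14.png

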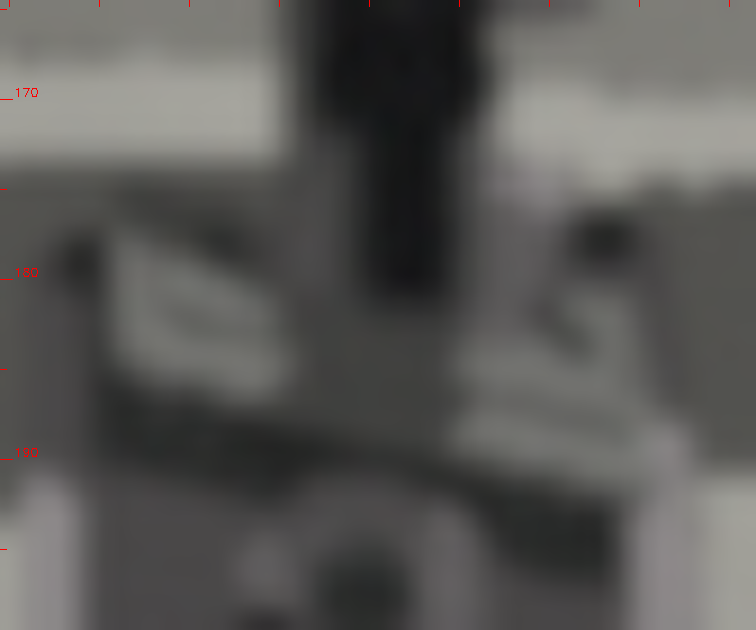

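```bash
python3 - <<'E'
import cv2,numpy as np
I={k:cv2.imread(f"pics/{k}_f.png",0).astype(float) for k in("s10","s11","s12","s13","s14")}
# bright->dark lower near edge of face: per-column subpixel position of half-level crossing
def edge(im,c,r0):
    col=im[:,c]; best=None
    r=np.arange(r0-6,r0+7); g=np.diff(col[r[0]:r[-1]+2]); g=np.clip(-g,0,None); i=g.argmax(); s=slice(max(i-1,0),i+2)
    return (np.arange(len(g))[s]*g[s]).sum()/g[s].sum()+r[0]+.5
for k,im in I.items():
    e=[edge(im,c,int(round(184.3+(c-302)*.26))) for c in (301,302,303,304,305,306,307,321,322,323,324,325,326)]
    print(k,np.round(e,2),np.mean(e[:7]).round(2),np.mean(e[7:]).round(2))
E
```

```text
s10 [183.32 183.48 183.59 184.5  184.65 184.73 184.74 188.66 188.74 188.79
 189.35 189.56 189.69] 184.14 189.13
s11 [184.5  184.61 184.79 185.59 185.75 185.79 185.77 189.65 189.71 190.41
 190.56 190.66 190.75] 185.26 190.29
s12 [183.52 183.55 183.75 184.66 184.75 184.77 185.41 188.78 189.38 189.52
 189.56 189.61 189.76] 184.35 189.43
s13 [184.79 185.52 185.62 185.75 186.36 186.61 186.7  190.37 190.61 190.71
 190.77 191.53 191.61] 185.91 190.93
s14 [185.55 185.67 185.75 186.37 186.61 186.75 186.74 190.61 190.68 190.78
 191.47 191.65 191.69] 186.21 191.15
```

```bash
python3 - <<'E'
from rig import *
o=get_obs(); print(o["time_s"],o["position"],o["width"]); print(hand_in())
E
```

```text
22.85 [ 0.56702536 -0.15000279  0.06358062] 0.13203843636988064
the job is handed in; nothing more can be done
None
```

I did the whole job in the order asked and handed it in at 22.85 s. The slide was still gripped and pressed onto the sloped face. No verdict was reported.

**What I did**
- **Knob:** I turned it clockwise past its click. A picture afterwards showed it staying there, with the keeper finger clear of the face.
- **Slide pick-up:** I gripped the slide by its rib. The tool can only point down, so I pushed the slide against the bench's front edge until it tilted in the grip to about the face's slope (0.32 to 0.35 rad).
- **Placing:** At first only one corner of the slide touched the face. I eased the grip so it settled onto the face, gripped again and pressed along the normal.

**Last checks**
- **Flush:** The load on the tool sits within about 8 mm of the slide's middle, and the slide's edges look parallel to the face.
- **Centred and square:** By calculation and picture it is within about 1 to 2 mm of centre, and within about 0.01 rad of square. The arm hid the slide from the top camera, so the side view is the only picture check.
- **Sink depth, where the measures disagreed:** The side-camera shift and the arm's travel gave about 5.4 to 5.8 mm. The force (about 5.0 N along the normal) suggested about 4 mm. I took it as about half of the 10 mm travel, well short of bottoming.
- **Vials and brass weights:** The arm kept clear of them, but I did not check them again in a picture before handing in.

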